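# Stroke the rivet case's lids shut

## Robot

A 6-joint arm with a two-finger parallel gripper is mounted at the origin on the work surface. World frame = base frame: x ahead of the robot, y to its left, z up, the work surface at z = 0. Lengths are in mm, angles in rad, forces in N, time in s.
With the tool pointing down it reaches from about 400 to 825 mm from the base axis. Payload 7 kg.
Tool frame: the origin (TCP) lies on the centre line of the jaws, within the pads' length; the fingertips stand 22 mm ahead of it and the grasp point (between the pads) lies 3 mm ahead of it; z points along the fingers, y is the direction in which the jaws open and shut (so a half turn about z gives the same grasp; the last joint's range is limited). The gripper opens to 88 mm and grips with 3 to 60 N. Pads are 19 mm wide; open, the fingers measure 130 mm over their backs; the gripper's body (78 mm by 193 mm) begins 47 mm behind the grasp point.
Start: joints at [1.396, 0.359, 0.012, 0, -1.224, -0.288], TCP at [301.362, 603.967, 248.561] pointing down, gripper open.
Joint ranges: [-3.07, 3.07], [-1.43, 2.12], [-1.02, 1.25], [-3.03, 1.67], [-3.05, -0], [-3.03, 3.03]. Speed limits (rad/s): [2.39, 2.39, 3.01, 3.14, 3.14, 3.14].

## Interface

Orientations are given as a rotation vector (axis times angle).
In Python, from station import env, cams gives the robot as it stands. The module is installed in compiled form; this text tells all that it offers.
- The arm moves only by the tool send_rows, never from a script. Its argument "rows" is text: rows parted by semicolons, each of 4 numbers parted by spaces: the shift along the tool's x, y, z in m, then the turn about the tool's z in rad. A call has 1 to 8 rows; each row shifts and turns the commanded pose from where the row before left it, along the tool's axes as they then stand; what a row does not reach is not made up. A row lasts 1/12 s, in which the tool goes at most 41.7 mm and 7.16 degrees, less where a joint would pass 70% of its speed; a pose out of reach is approached as far as the arm can. A call is refused whole if a number of a shift passes 0.0417 or a number of a turn 0.125, either way. A call with a gripper value outside its range is refused whole. "grip" is the opening, from 0 (shut) to 1 (fully open), set as the call begins (left out, the last holds). The fingers move at their own pace and stop on an object; the grip force is fixed at half the most. Time passes only in rows, so rows that do not move let the fingers close. It gives the time, the measured TCP pose, the force and the opening at its end, in the units of the state.
- env.read_state(): the state, without advancing time (a new reading comes with each control period).
- cams.read_camera(name): name is "scene" or "top"; returns the picture (420x560x3 uint8, red, green, blue); there is no depth.
- cams.camera_params(name): a dict with "K" (3x3 intrinsics, pixels), "view" (4x4, takes a point from world to camera coordinates). Camera axes: x right, y down, z forward; pixel columns grow to the right and rows downward; lengths in mm; the calibration is good to about 2 mm. A picture is of the moment at which its call begins. camera_params takes no time and is no camera call.
- env.hand_in(): hands the job in, once; it reports no verdict.
The state is a dict: "time_s": time; "joint_pos": joint angles; "dq": joint speeds; "joint_efforts": joint torques, N m; "eef_pos": TCP position; "ee_rot": TCP orientation; "wrist_force": force on the tool from outside, world axes, zero at the start; "moment": the same for the moment, N m; "opening": finger opening in mm.
Only numpy, scipy, OpenCV 4.12 (cv2) and the standard library are available. Lean on these libraries where they do the work, as an engineer would, in place of code of your own. Each camera call takes 0.05 s, during which the arm holds its last target. There are 200 camera calls.

## Task

The four flip lids of the grey rivet case stand open in a row. With the fingertips, stroke lightly along the row from the case's rounded end to its square end, pushing each lid over in turn until all four lie flat shut. Be gentle: the case must stay where it stands and not be lifted or tipped, and the other things on the bench are left alone.

Things in the scene. Friction and masses are not known exactly. Their poses are not given: they have to be found in the camera images.
- case: grey plastic rivet case, about 0.8 kg, loose on the 2 mm mat (a few N sideways slide it), any yaw. Box 180 x 60 x 30 mm (x, y, z), four compartments in a row along x; its -x end carries a half-round of radius 30 mm centred at x = -90 mm, its +x end is square. Origin: centre of the box's underside; x points along the row to the square end, z up
- lid1 (a joint): angle of the first lid from the rounded end: 0 shut, 1.0 to 1.5 rad at the start. White plate 42 x 56 x 3 mm, hinged across the case at case x = -88 mm, z = 31.5 mm; shut, it lies flat from there towards the square end, top at case z = 33 mm; open it reaches up to 75 mm. Pushing it towards the square end and down shuts it. A stiff hinge (5 N mm) keeps any angle
- lid1_edge (a point): middle of the free edge of the first lid, on its top face, 42.5 mm from its hinge
- lid2 (a joint): angle of the second lid from the rounded end: 0 shut, 1.0 to 1.5 rad at the start. White plate 42 x 56 x 3 mm, hinged across the case at case x = -44 mm, z = 31.5 mm; shut, it lies flat from there towards the square end, top at case z = 33 mm; open it reaches up to 75 mm. Pushing it towards the square end and down shuts it. A stiff hinge (5 N mm) keeps any angle
- lid2_edge (a point): middle of the free edge of the second lid, on its top face, 42.5 mm from its hinge
- lid3 (a joint): angle of the third lid from the rounded end: 0 shut, 1.0 to 1.5 rad at the start. White plate 42 x 56 x 3 mm, hinged across the case at case x = 0 mm, z = 31.5 mm; shut, it lies flat from there towards the square end, top at case z = 33 mm; open it reaches up to 75 mm. Pushing it towards the square end and down shuts it. A stiff hinge (5 N mm) keeps any angle
- lid3_edge (a point): middle of the free edge of the third lid, on its top face, 42.5 mm from its hinge
- lid4 (a joint): angle of the fourth lid from the rounded end: 0 shut, 1.0 to 1.5 rad at the start. White plate 42 x 56 x 3 mm, hinged across the case at case x = 44 mm, z = 31.5 mm; shut, it lies flat from there towards the square end, top at case z = 33 mm; open it reaches up to 75 mm. Pushing it towards the square end and down shuts it. A stiff hinge (5 N mm) keeps any angle
- lid4_edge (a point): middle of the free edge of the fourth lid, on its top face, 42.5 mm from its hinge
- jar: loose small closed jar, 42 mm diameter, 46 mm high, beside the case; origin at centre of its underside; to be left alone
- tab: loose punched aluminium tab 75 x 40 x 4 mm lying on the mat beside the case; origin at centre of its underside; to be left alone
- plate: loose punched aluminium plate 150 x 70 x 5 mm lying on the mat; origin at centre of its underside; to be left alone
- glue: loose white glue bottle, 44 mm diameter, 110 mm high; origin at centre of its underside; to be left alone
- pliers: loose hole-punch pliers lying flat, about 190 mm long, 18 mm high; origin near their middle, on the mat; to be left alone
- screwdriver: loose screwdriver lying on the mat, handle at most 40 mm high; to be left alone
- tape: loose cardboard ring 76 mm diameter, 20 mm high; origin at centre of its underside; to be left alone
There are look-alikes about, which are no part of the job. Of the things that look like the case, the smaller one is meant.

How it is judged (in metres and radians):
On the way, in this order (a step that is already met when the one before it is completed fails the run):
1. the first lid from the rounded end is pushed shut (value of joint lid1 below 0.12 rad), for 0.05 s.
2. the second lid from the rounded end is pushed shut (value of joint lid2 below 0.12 rad), for 0.05 s.
3. the third lid from the rounded end is pushed shut (value of joint lid3 below 0.12 rad), for 0.05 s.
4. the fourth lid from the rounded end is pushed shut (value of joint lid4 below 0.12 rad), for 0.05 s.
At the end, for the whole second after the job is handed in: all four lids are shut to within 0.12 rad; the case rests flat, at most 30 mm from where it stood (value of joint each of lid1, lid2, lid3, lid4 below 0.12 rad and distance of case from where it was at the start of the episode below 0.03 m and angle between case's own z axis and vertical below 0.05 rad and linear speed of case below 0.01 m/s); the robot touches nothing.
It fails at once if the case is shoved more than 30 mm, lifted or carried (distance of case from where it was at the start of the episode above 0.03 m).
It fails at once if the case is lifted off the mat (more than 10 mm) (height (world z) of case above 0.012 m).
It fails at once if the case is tipped (more than 0.15 rad) (angle between case's own z axis and vertical above 0.15 rad).
It fails at once if the fingers press on the case or its lids with more than 30 N (contact force between the fingers and case above 30 N).
It fails at once if one of the other things is moved more than 30 mm (distance of any of jar, tab, plate, glue, pliers, screwdriver, tape from where it was at the start of the episode above 0.03 m).
It also fails if it takes over 35 s, if anything falls off the work surface, if the arm or the gripper's body presses on something with over 40 N, if the wrist force passes 120 N, or if a joint passes its speed limit or range.

## Working session

There is one attempt and no reset: what is moved stays moved. The work goes in short steps, Python scripts to look and compute and a tool call to move; the robot and the scene stay as the last step left them, time stands still between calls to the robot, and variables do not carry over. Pictures are saved under pics/ and viewed, about 8 in all and at most 12, crops included, and the job is handed in when it is done.

Besides the shell and the picture viewer there is one more tool, called after "Call:" as name(argument=value, ...) on one line, values as JSON. send_rows: Moves the arm, as the interface text tells. Its arguments: {"type":"object","properties":{"rows":{"type":"string"},"grip":{"type":"number"}},"required":["rows"]}

```bash
mkdir -p pics; cat > h.py <<'E'
import numpy as np, cv2
from station import env, cams
def save(n,f): cv2.imwrite(f,cv2.cvtColor(cams.read_camera(n),cv2.COLOR_RGB2BGR))
def ray(n,u,v,z):
    p=cams.camera_params(n);K=np.array(p["K"]);V=np.array(p["view"]);R=V[:3,:3];c=-R.T@V[:3,3]
    d=R.T@np.linalg.solve(K,[u,v,1.]);return c+d*(z-c[2])/d[2]
def proj(n,P):
    p=cams.camera_params(n);V=np.array(p["view"]);q=np.array(p["K"])@(V[:3,:3]@np.array(P,float)+V[:3,3]);return q[:2]/q[2]
E
python3 -c "
from h import *
save('top','pics/t0.png');save('scene','pics/s0.png');s=env.read_state();print(s['time_s'],s['eef_pos'],s['ee_rot'])
for n in('top','scene'):
  V=np.array(cams.camera_params(n)['view']);print(n,-V[:3,:3].T@V[:3,3],V[2,:3])"
```

```text
0.1 [301.20021389 603.63019613 247.74523133] [ 3.05641390e+00 -7.20314659e-01 -3.13082530e-04]
top [ 280.98314971   13.25238455 1338.68985708] [ 0.18592208 -0.00539222 -0.9825497 ]
scene [1385.45672524   50.35669288  645.94199069] [-0.81716855 -0.07309945 -0.57174472]
```

View pics/t0.png

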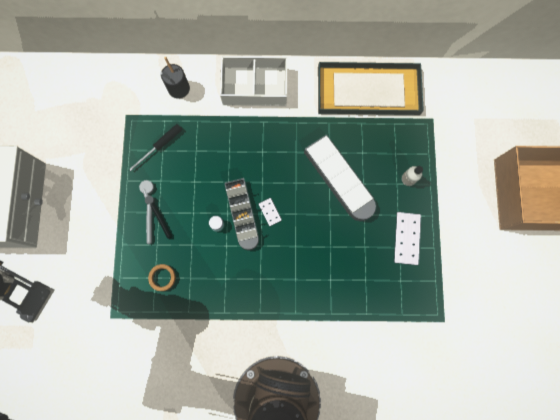

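View pics/s0.png

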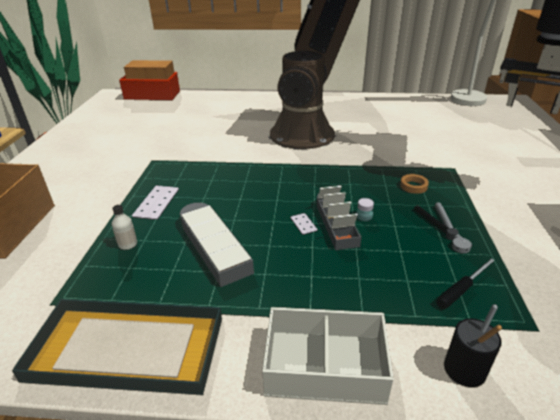

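Two candidates: the case at top (242,213), which is small with four open lids, and the larger white-lidded one at (340,177), which is shut. The smaller, open one is meant. I'll confirm it in one enlarged crop.

```bash
python3 -c "
from h import *
a=cv2.imread('pics/t0.png')[170:260,205:295];b=cv2.imread('pics/s0.png')[175:255,280:385]
a=cv2.resize(a,(540,540),interpolation=cv2.INTER_CUBIC)
cv2.imwrite('pics/c0.png',a)
cv2.imwrite('pics/c1.png',cv2.resize(b,None,fx=7,fy=7,interpolation=cv2.INTER_CUBIC))
for u,v in((235,182),(250,248)):print(ray('top',u,v,30))"
```

```text
[617.740294   130.24932567  30.        ]
[422.25508695  81.62110383  30.        ]
```

View pics/c0.png

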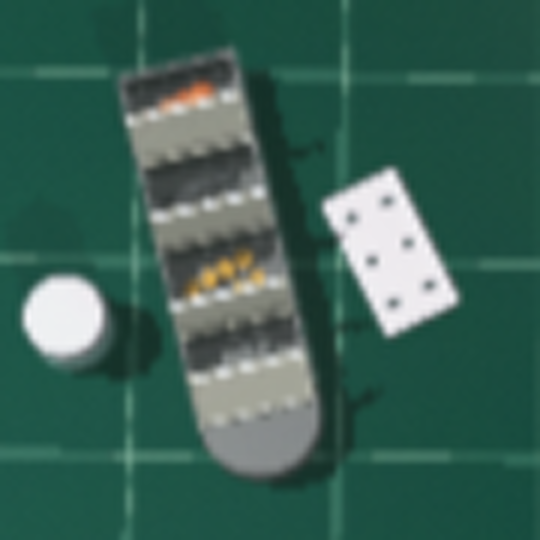

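View pics/c1.png

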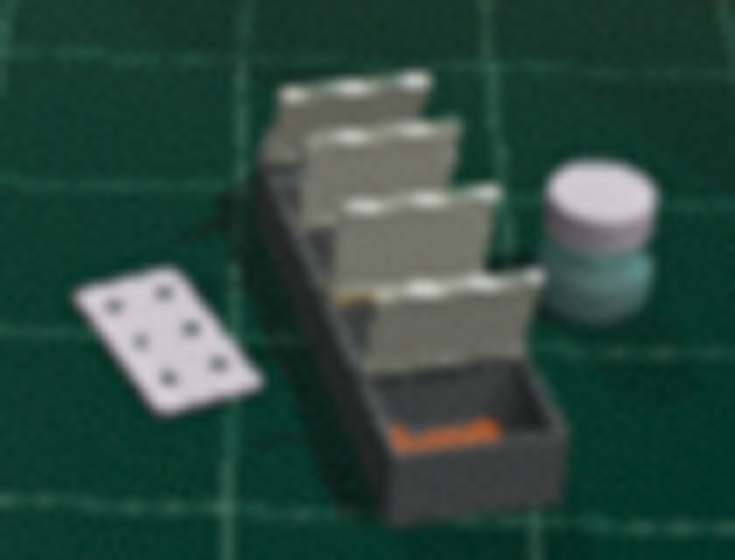

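Confirmed: in both crops the small grey case has four open lids. Its square corners are at crop (120,75) and (237,48), and its rounded end is at (262,480). Next I'll work out the pose and lid angles.

```bash
python3 -c "
from h import *
from scipy.optimize import least_squares
px=lambda a,b:(205+(a+.5)/6-.5,170+(b+.5)/6-.5)
L=[(120,75),(237,48),(262,480),(203,425),(320,400)]  # sq corner left,right ; round tip
P=[(90,30,32),(90,-30,32),(-120,0,32),(-90,30,32),(-90,-30,32)]
E=[(245,370),(235,297),(210,205),(183,108)]
def W(q,p):
  c,s=np.cos(q[2]),np.sin(q[2]);return np.array([q[0]+c*p[0]-s*p[1],q[1]+s*p[0]+c*p[1],p[2]])
def f(q):
  r=[w*(proj('top',W(q,p))-px(*l)) for p,l,w in zip(P,L,(1,1,1,.5,.5))]
  return np.concatenate(r)
o=least_squares(f,[530,105,.24]);q=o.x;print(q,o.fun.round(2))
for h,e in zip((-88,-44,0,44),E):
  g=lambda a:W(q,(h+42.5*np.cos(a),0,33.5+42.5*np.sin(a)))
  A=np.linspace(.7,1.7,101);i=np.argmin([abs((proj('top',g(a))-px(*e))[1]) for a in A]);print(h,A[i],W(q,(h,0,0)),g(A[i]))
"
```

```text
[5.35814395e+02 1.11755572e+02 2.27185935e-01] [-0.14 -0.05  0.25  0.26  0.61 -0.51 -0.93  0.37 -0.51  0.25]
-88 1.21 [450.07563587  91.93474605   0.        ] [464.69343624  95.31404481  73.26368007]
-44 1.43 [492.94501551 101.84515924   0.        ] [498.75585591 103.1884917   75.57944381]
0 1.4 [535.81439515 111.75557243   0.        ] [542.8523816  113.3825928   75.38161352]
44 1.2999999999999998 [578.68377478 121.66598563   0.        ] [589.76034582 124.22663373  74.45122288]
```

Call:
send_rows(rows="0 0 0 -0.115;0 0 0 -0.115;0 0 0 -0.115;0 0 0 -0.115;0 0 0 -0.115;0 0 0 -0.115;0 0 0 0", grip=0)

```text
time_s: 0.68
eef_pos: [301.2, 603.8, 248.1]
ee_rot: [3.12, 0.364, -0.001]
wrist_force: [-0.4, 0.4, -1.2]
opening: 46.1
```

```bash
cat >> h.py <<'E'
from scipy.spatial.transform import Rotation as Ro
Q=[535.8,111.8,.227]
def cc():
    s=env.read_state();c,n=np.cos(Q[2]),np.sin(Q[2]);d=np.array(s['eef_pos'])[:2]-Q[:2]
    x=Ro.from_rotvec(s['ee_rot']).as_matrix()[:,0]
    print('t',s['time_s'],'case x,y',[c*d[0]+n*d[1],-n*d[0]+c*d[1]],'tip z',s['eef_pos'][2]-22,'yaw',np.arctan2(x[1],x[0]),'F',np.round(s['wrist_force'],1),s['opening'])
E
python3 -c "
from h import *
cc()"
```

```text
t 0.6833 case x,y [np.float64(-117.8377555593016), np.float64(532.1536284525176)] tip z 226.05671968462408 yaw 0.23245182202374814 F [-0.4  0.4 -1.2] 46.143630818277366
```

Call:
send_rows(rows="0 0.04 0 0;0 0.04 0 0;0 0.04 0 0;0 0.04 0 0;0 0.04 0 0;0 0.04 0 0;0 0.04 0 0;0 0 0 0")

```text
time_s: 1.35
eef_pos: [364.4, 325.5, 248.8]
ee_rot: [3.122, 0.345, -0.001]
wrist_force: [-0.4, 0.6, -0.8]
opening: 0.8
```

Call:
send_rows(rows="0 0.04 0 0;0 0.04 0 0;0 0.04 0 0;0 0.04 0 0;0 0.04 0.02 0;0 0.03 0.03 0;0 0 0.03 0;0 0 0 0")

```text
time_s: 2.02
eef_pos: [412.7, 106.9, 166.0]
ee_rot: [3.12, 0.343, -0.011]
wrist_force: [-0.0, -1.6, -0.6]
opening: 0.2
```

```bash
python3 -c "
from h import *
cc()"
```

```text
t 2.0167 case x,y [np.float64(-121.03286944611054), np.float64(22.97406196402167)] tip z 144.04870939482686 yaw 0.21912448972761647 F [-0.  -1.6 -0.6] 0.2406365762789197
```

Call:
send_rows(rows="0.008 0.023 0.02 -0.008;0 0 0.03 0;0 0 0.02 0;0 0 0.01 0;0 0 0 0")

```text
time_s: 2.43
eef_pos: [427.9, 89.8, 89.5]
ee_rot: [3.118, 0.365, -0.005]
wrist_force: [-0.5, -0.3, 0.3]
opening: 0.1
```

```bash
python3 -c "
from h import *
cc();save('scene','pics/s1.png');save('top','pics/t1.png')
a=cv2.imread('pics/t1.png')[170:260,195:285];b=cv2.imread('pics/s1.png')[165:255,285:375]
cv2.imwrite('pics/c2.png',cv2.resize(np.hstack([a,b]),None,fx=4.4,fy=4.4,interpolation=cv2.INTER_CUBIC))"
```

```text
t 2.4333 case x,y [np.float64(-110.08230420004469), np.float64(2.86887780945872)] tip z 67.47420924116058 yaw 0.23331333735259172 F [-0.5 -0.3  0.3] 0.10474006906944187
```

View pics/c2.png

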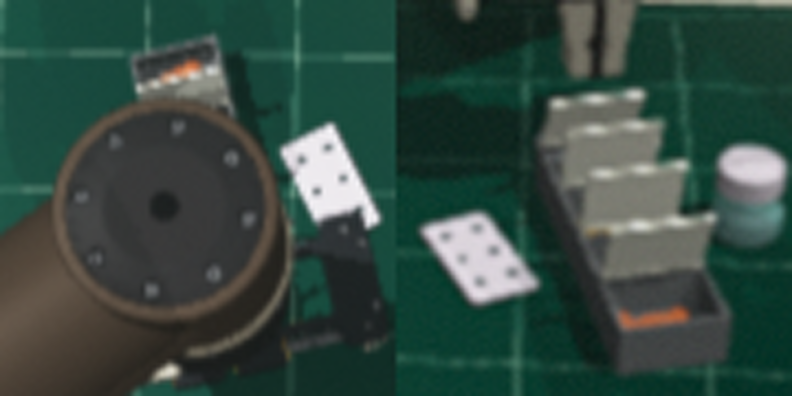

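The fingers are shut and stand behind the first lid, centred on the case. First stroke:

Call:
send_rows(rows="0.011 0.002 0.001 0;0.011 0 0.001 0;0.006 0 0.004 0;0.006 0 0.006 0;0.004 0 0.006 0;0.003 0 0.006 0;0.001 0 0.003 0;0 0 0 0")

```text
time_s: 3.2
eef_pos: [469.2, 97.0, 62.3]
ee_rot: [3.119, 0.368, -0.003]
wrist_force: [0.5, 0.2, -0.9]
opening: 0.5
```

```bash
python3 -c "
from h import *
cc()"
```

```text
t 3.2 case x,y [np.float64(-68.19079199376098), np.float64(0.5760827272701139)] tip z 40.26607042864018 yaw 0.23476418282563902 F [ 0.5  0.2 -0.9] 0.5036597645900295
```

Call:
send_rows(rows="0.002 0 0.002 0;0.001 0 0.002 0;0 0 0 0;0 0 0 0")

```text
time_s: 3.53
eef_pos: [472.7, 98.2, 59.5]
ee_rot: [-3.12, -0.369, -0.0]
wrist_force: [-0.9, -0.2, -0.9]
opening: 0.2
```

Call:
send_rows(rows="0 0 0.001 0;0 0 0 0;0 0 0 0")

```text
time_s: 3.78
eef_pos: [472.7, 98.2, 58.6]
ee_rot: [-3.12, -0.369, -0.0]
wrist_force: [0.5, -1.0, -0.9]
opening: 0.4
```

```bash
python3 -c "
from h import *
cc()"
```

```text
t 3.7833 case x,y [np.float64(-64.55209525187547), np.float64(0.9629373373403478)] tip z 36.58710705894736 yaw 0.23522311510080135 F [ 0.5 -1.  -0.9] 0.43834723498516637
```

Call:
send_rows(rows="0 0 0.001 0;0 0 0 0;0 0 0 0")

```text
time_s: 4.03
eef_pos: [472.7, 98.2, 57.5]
ee_rot: [3.12, 0.369, -0.0]
wrist_force: [0.7, -0.3, 0.6]
opening: 0.6
```

Call:
send_rows(rows="0 0.001 -0.015 0;0 0 -0.015 0;0 0 0 0;0 0 0 0")

```text
time_s: 4.37
eef_pos: [473.4, 97.5, 88.1]
ee_rot: [-3.119, -0.368, -0.003]
wrist_force: [-1.0, 0.6, -0.9]
opening: 0.5
```

```bash
python3 -c "
from h import *
cc();save('scene','pics/s2.png')
b=cv2.imread('pics/s2.png')[165:255,285:375]
cv2.imwrite('pics/c3.png',cv2.resize(b,None,fx=6,fy=6,interpolation=cv2.INTER_CUBIC))"
```

```text
t 4.3667 case x,y [np.float64(-64.0187423304646), np.float64(0.15025703458037398)] tip z 66.10599553378033 yaw 0.23517048352941233 F [-1.   0.6 -0.9] 0.47416386465650634
```

View pics/c3.png

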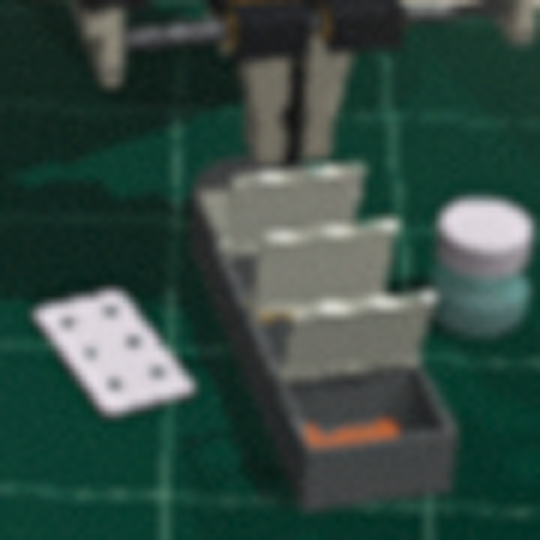

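The first lid is flat (crop around (225,215)) and the case hasn't moved. Second lid:

Call:
send_rows(rows="0.011 0 0.001 0;0.011 0 0.001 0;0.006 0 0.004 0;0.006 0 0.006 0;0.004 0 0.006 0;0.003 0 0.006 0;0.001 0 0.003 0;0 0 0 0")

```text
time_s: 5.08
eef_pos: [513.2, 106.6, 59.1]
ee_rot: [3.119, 0.368, -0.003]
wrist_force: [0.2, -0.5, -0.1]
opening: 0.4
```

Call:
send_rows(rows="0.001 0 0.002 0;0 0 0.001 0;0 0 0 0;0 0 0 0")

```text
time_s: 5.42
eef_pos: [514.7, 107.3, 57.7]
ee_rot: [-3.12, -0.369, -0.001]
wrist_force: [-0.7, 0.1, -0.3]
opening: 0.4
```

```bash
python3 -c "
from h import *
cc()"
```

```text
t 5.4167 case x,y [np.float64(-21.55135936275807), np.float64(0.31057111103134005)] tip z 35.70798962819275 yaw 0.23527220104419713 F [-0.7  0.1 -0.3] 0.38381558097223767
```

Call:
send_rows(rows="0 0 -0.015 0;0 0 -0.015 0;0 0 0 0;0 0 0 0")

```text
time_s: 5.75
eef_pos: [515.2, 107.6, 88.5]
ee_rot: [-3.119, -0.369, -0.003]
wrist_force: [-0.3, 0.4, -0.3]
opening: 0.8
```

Call:
send_rows(rows="0.011 0 0.001 0;0.011 0 0.001 0;0.006 0 0.004 0;0.006 0 0.006 0;0.004 0 0.006 0;0.003 0 0.006 0;0.002 0 0.003 0;0 0 0 0")

```text
time_s: 6.42
eef_pos: [556.2, 116.9, 59.0]
ee_rot: [3.119, 0.368, -0.003]
wrist_force: [-0.3, -0.4, -0.2]
opening: 0.5
```

Call:
send_rows(rows="0.001 0 0.002 0;0 0 0.001 0;0 0 0 0;0 0 0 0")

```text
time_s: 6.75
eef_pos: [557.5, 117.5, 57.7]
ee_rot: [-3.12, -0.369, -0.001]
wrist_force: [-0.3, -0.0, 0.8]
opening: 0.7
```

```bash
python3 -c "
from h import *
cc()"
```

```text
t 6.75 case x,y [np.float64(22.43187708108863), np.float64(0.6868754254694007)] tip z 35.72546569459076 yaw 0.23523214472066734 F [-0.3 -0.   0.8] 0.6879204327062878
```

Call:
send_rows(rows="0 0 -0.015 0;0 0 -0.015 0;0 0 0 0;0 0 0 0")

```text
time_s: 7.08
eef_pos: [558.0, 117.9, 88.6]
ee_rot: [-3.119, -0.369, -0.003]
wrist_force: [0.4, -0.2, -0.6]
opening: 0.5
```

```bash
python3 -c "
from h import *
cc();save('scene','pics/s3.png')
b=cv2.imread('pics/s3.png')[165:255,285:375]
cv2.imwrite('pics/c4.png',cv2.resize(b,None,fx=6,fy=6,interpolation=cv2.INTER_CUBIC))"
```

```text
t 7.0833 case x,y [np.float64(23.024925038839548), np.float64(0.8959893217403962)] tip z 66.55445815841473 yaw 0.23530930903202824 F [ 0.4 -0.2 -0.6] 0.5258291809580189
```

View pics/c4.png

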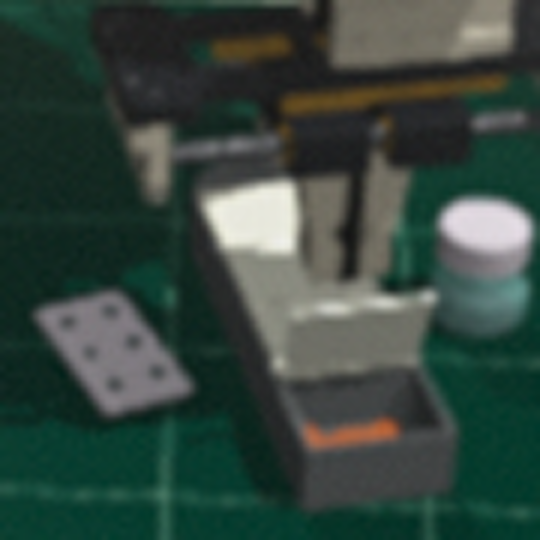

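Lids 1–3 lie flat, the fourth stands at (360,330), and the case is unmoved. Fourth lid, then lift clear.

Call:
send_rows(rows="0.011 0 0.001 0;0.011 0 0.001 0;0.006 0 0.004 0;0.006 0 0.006 0;0.004 0 0.006 0;0.003 0 0.006 0;0.001 0 0.003 0;0 0 0 0")

```text
time_s: 7.8
eef_pos: [597.8, 126.9, 58.9]
ee_rot: [3.119, 0.368, -0.004]
wrist_force: [-0.6, 0.6, 0.9]
opening: 0.4
```

Call:
send_rows(rows="0.001 0 0.002 0;0 0 0.001 0;0 0 0 0;0 0 0 0")

```text
time_s: 8.13
eef_pos: [599.4, 127.6, 57.8]
ee_rot: [-3.12, -0.369, -0.001]
wrist_force: [-0.1, 0.1, 0.1]
opening: 0.3
```

Call:
send_rows(rows="0 0 -0.015 0;0 0 -0.03 0;0 0 -0.04 0;-0.02 0 -0.04 0;-0.04 0 -0.02 0;-0.04 0 0 0;-0.04 0 0 0;0 0 0 0")

```text
time_s: 8.8
eef_pos: [460.6, 93.2, 198.7]
ee_rot: [-3.119, -0.367, 0.003]
wrist_force: [-1.0, -0.3, -0.1]
opening: 0.9
```

```bash
python3 -c "
from h import *
cc();save('scene','pics/s4.png');save('top','pics/t4.png')
b=cv2.imread('pics/s4.png')[165:255,285:375];a=cv2.imread('pics/t4.png')[170:260,195:285]
cv2.imwrite('pics/c5.png',cv2.resize(np.hstack([a,b]),None,fx=4.4,fy=4.4,interpolation=cv2.INTER_CUBIC))"
```

```text
t 8.8 case x,y [np.float64(-77.48130473410937), np.float64(-1.2078765978432813)] tip z 176.66975784753674 yaw 0.23424621218700106 F [-1.  -0.3 -0.1] 0.9291847663773042
```

View pics/c5.png

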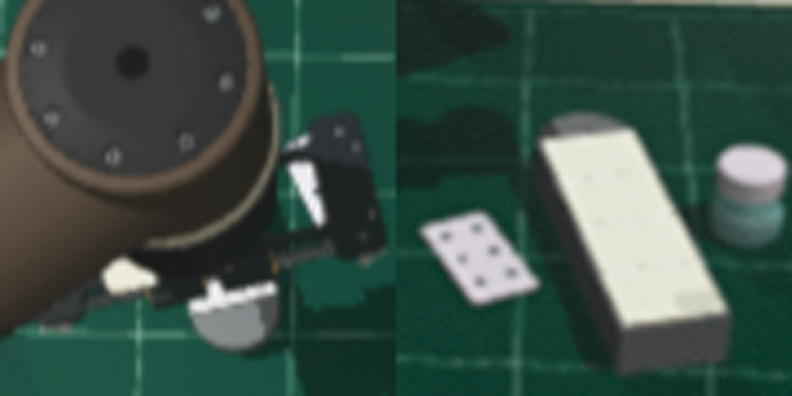

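All four lids lie flat, and the case, jar and tab stand where they were. Handing in.

```bash
python3 -c "
from h import *
env.hand_in();cc()"
```

```text
the job is handed in; nothing more can be done
the job is handed in; nothing more can be done
```

I shut all four lids in order, from the rounded end to the square end, using the closed fingertips. The job was handed in at about 8.8 s on the robot's clock.

- **Lids:** the last scene picture shows all four lying flat. I judged this by eye and from the fingertip height, which ended 0.5–1 mm above the shut lid tops. The lid angles were not measured directly.
- **Forces:** wrist-force readings between moves stayed within about 1 N, about the same as when nothing was touched. The force during each stroke was not recorded.
- **Case and other things:** the case, jar and tab look unmoved in the last scene picture. I did not re-check the other things, but the arm stayed clear of them.
- **At hand-in:** the fingers were about 140 mm above the case, touching nothing. No checks failed or disagreed, and the hand-in gave no verdict.

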